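# Shift the tester's speed lever through the gate to the blue slot

### The arm

A 6-joint arm with a two-finger parallel gripper is mounted at the origin on the work surface. World frame = base frame: x ahead of the robot, y to its left, z up, the work surface at z = 0. Lengths are in mm, angles in rad, forces in N, time in s.
With the tool pointing down it reaches from about 400 to 925 mm from the base axis. Payload 12.5 kg.
Tool frame: the origin (TCP) lies at the very end of the fingers, on their centre line; the grasp point (between the pads) lies env.grip_point_offset behind it (env.grip_point_offset is the distance from the TCP to the grasp point, in mm); y points along the fingers, z is the direction in which the jaws open and shut, and the axes are right-handed (so a half turn about y gives the same grasp; the last joint's range is limited). The gripper opens to 95 mm and grips with 3 to 60 N. Pads are 20 mm wide; open, the fingers measure 119 mm over their backs; the gripper's body (75 mm by 180 mm) begins 59 mm behind the grasp point.
Start: joints at [1.123, 0.491, 1.559, -0, 1.092, -0.106], TCP at [209.474, 588.87, 214.661] pointing down, gripper open.
Joint ranges: [-3.1, 3.1], [-0.84, 2.19], [0.05, 2.79], [-1.13, 4.28], [0.06, 2.93], [-2.69, 2.69]. Speed limits (rad/s): [2.22, 2.22, 2.79, 3.14, 3.14, 3.14].

### API

Orientations are given as [roll, pitch, yaw] about the fixed x, y, z axes, in that order (R = Rz(yaw) Ry(pitch) Rx(roll)).
In Python, from cell import readout, read_camera, env, nets gives the robot as it stands.
- The arm moves only by the tool apply_moves, never from a script. Its argument "increments" is a list of rows, each a list of 3 entries, a list of its own where there are three numbers: the shift along the tool's x, y, z in cm, then the turn, a rotation vector about the tool's x, y, z in degrees, then the finger opening in cm, from 0 to 9.51. A call has exactly 5 rows; each row shifts and turns the pose as measured when the row begins, along the tool's axes as they then stand; what a row does not reach is not made up. A row lasts 1/8 s, in which the tool goes at most 62.5 mm and 10.7 degrees, less where a joint would pass 70% of its speed; a pose out of reach is approached as far as the arm can. A call with a gripper value outside its range is refused whole. The fingers move at their own pace and stop on an object; the grip force is fixed at half the most. Time passes only in rows, so rows that do not move let the fingers close, or fill a call up. It gives the time, the measured TCP pose, the force and the opening at its end, in the units of the state.
- readout.state(): the state, without advancing time (a new reading comes with each control period).
- read_camera(name): name is "scene" or "top" or "wrist"; returns a dict with "img" (400x640x3 uint8, red, green, blue), "vfov" (degrees; the focal length in pixels is half the picture's height over the tangent of half this angle, whatever the lens; pixels are square), "cx", "cy" (the principal point, pixels), "distortion" ([k1, k2, p1, p2, k3] as OpenCV has them; the pictures are not rectified), "rvec" (rotation vector, rad) and "tvec" (3), from world to camera coordinates, as OpenCV has them; the wrist camera has in their place "mount" (4x4, takes a point from camera to tool coordinates, whose origin is the TCP and whose axes are the tool frame's). Camera axes: x right, y down, z forward; pixel columns grow to the right and rows downward; lengths in mm; the calibration is good to about 2 mm. A picture is of the moment at which its call begins: read the wrist's pose just before it. There is no depth.
- env.job_done(): hands the job in, once; it reports no verdict.
Trained networks look in a picture, given as the dict that the camera call returned (one of the last four; its "shot" number tells which), for a name from the list of things; names that differ only in an ending like _2 or _b are one class to them, and where a whole thing is asked for, a point or a joint stands for the part that bears it (a point fixed in the world has none). Each returns a list of dicts, best first, with "confidence" (0 to 1); they miss things now and then, are a little off and sometimes report something else, mostly with a low value. They report only what shows in the picture. A call takes as long as a camera call.
- nets.look_for(picture, thing): "point" ([x, y, z] in mm, in the coordinates of the camera as it stood for that picture, good to about 4 mm: the middle of the surface that is visible of it).
- nets.mark_of(picture, thing): "point" ([x, y, z] in mm, in the coordinates of the camera as it stood for that picture, good to about 4 mm: a listed point, or the origin of a listed thing).
The state is a dict: "t": time; "joints": joint angles; "qvel": joint speeds; "tau": joint torques, N m; "eef_pos": TCP position; "tcp_rot": TCP orientation; "ft_force": force on the tool from outside, world axes, zero at the start; "moment": the same for the moment, N m; "opening": opening from 0.0 (shut) to 1.0 (fully open).
Only numpy, scipy, OpenCV 4.12 (cv2) and the standard library are available. Lean on these libraries where they do the work, as an engineer would, in place of code of your own. Each camera call takes 0.05 s, during which the arm holds its last target. There are 200 camera calls.

### The job

The speed lever on the texture tester's green drive unit stands in its park notch, the middle notch without a disc. With the outside of your closed fingers, push it out of the notch, across the gate and fully home into the slot marked by the blue disc, and leave it there; do not take the lever between the fingers and do not run it into any of the other three marked slots. Leave the brass weight, the steel probe, the beaker and the sample pot where they stand.

Things in the scene. Friction and masses are not known exactly. Their poses are not given: they have to be found in the camera images.
- drive_unit: green metal cabinet 290 x 360 mm, 80 mm high, fixed to the bench, placed anew in each run. Origin: at bench height straight below the lever's pivot and the gate's centre (the cabinet spans x -120..+170, y -155..+205 mm from it). z up; its -x face, with buttons and sockets, looks roughly to the robot
- gate (a point): centre of the bright steel gate plate's upper face, 84 mm above the bench; axes of the drive unit. Plate 124 x 124 x 4 mm with black 16 mm wide channels whose edges stop the stem: cross channel x = 0, y -34..+34; two long channels y = +26 and y = -26, x -26..+26 mm, their four ends being the marked slots; park notch y = 0, x -26..0 (robot's side only)
- shift_fore (a joint): fore-and-aft angle of the lever (rad) about the drive unit's y axis, pivot 22 mm above the bench. 0 upright; + leans to the drive unit's +x. Parked about -0.3 to -0.24; in the cross channel within +-0.05; against a slot's end about +-0.33. Friction keeps the lever where it is left; it takes 2 to 3 N at the knob
- shift_side (a joint): sideways angle of the lever (rad), about an axis that tilts with shift_fore. 0 upright; + leans to the drive unit's +y. In the park notch about 0; against the end of the cross channel, in line with a long channel, about +-0.42 (slots can be entered from about 0.38). Same friction
- knob (a point): centre of the lever's black ball knob, 32 mm across, 128 mm from the pivot along the lever: 150 mm above the bench when upright, about 133 mm at a slot's end, where it stands about 37 mm in x and 52 mm in y from the gate's centre. The steel stem below it is 10 mm thick. z axis up along the lever
- stem_gate (a point): point on the axis of the lever's stem, 60 mm from the pivot, about where it passes the gate plate. z axis up along the lever, x and y those of the drive unit, tilted with the lever
- blue_disc: flat blue disc, 20 mm across, 3 mm thick, fixed on the gate plate beside the end of one of the four slots. Origin: centre of its underside. The discs stand at x = +-43, y = +-26 mm from the gate's centre (drive unit axes); which colour is where changes each run. A disc marks the slot with its own signs of x and y. This is the wanted slot
- yellow_disc: flat yellow disc, 20 mm across, 3 mm thick, fixed on the gate plate beside the end of one of the four slots. Origin: centre of its underside. The discs stand at x = +-43, y = +-26 mm from the gate's centre (drive unit axes); which colour is where changes each run. A disc marks the slot with its own signs of x and y
- red_disc: flat red disc, 20 mm across, 3 mm thick, fixed on the gate plate beside the end of one of the four slots. Origin: centre of its underside. The discs stand at x = +-43, y = +-26 mm from the gate's centre (drive unit axes); which colour is where changes each run. A disc marks the slot with its own signs of x and y
- green_disc: flat green disc, 20 mm across, 3 mm thick, fixed on the gate plate beside the end of one of the four slots. Origin: centre of its underside. The discs stand at x = +-43, y = +-26 mm from the gate's centre (drive unit axes); which colour is where changes each run. A disc marks the slot with its own signs of x and y
- cal_weight: loose brass calibration weight with a grip knob, 38 mm across, 56 mm high, standing on the cabinet top about 155 mm to the +y side of the gate's centre. Origin: centre of its underside. To be left alone
- probe: loose steel plunger probe, foot 32 mm across, 55 mm high, standing on the cabinet top near its far -y corner. Origin: centre of its underside. To be left alone
- beaker: loose glass beaker, 68 mm across, 85 mm high, on the bench to the -y side of the cabinet. Origin: centre of its underside. To be left alone
- sample_pot: loose pink sample pot with white lid, 56 mm across, 70 mm high, on the bench to the +y side of the cabinet. Origin: centre of its underside. To be left alone

How it is judged:
By the outcome, as a careful person would: the job done as asked, in the order asked, and still so for the second after the job is handed in, with the robot touching nothing.
It also fails if it takes over 64 s, if anything falls off the work surface, if the arm or the gripper's body presses on something with over 40 N, if the wrist force passes 120 N, or if a joint passes its speed limit or range.

## Working session

There is one attempt and no reset: what is moved stays moved. The work goes in short steps, Python scripts to look and compute and a tool call to move; the robot and the scene stay as the last step left them, time stands still between calls to the robot, and variables do not carry over. Pictures are saved under pics/ and viewed, about 8 in all and at most 12, crops included, and the job is handed in when it is done.

Besides the shell and the picture viewer there is one more tool, called after "Emit:" by a JSON object that holds its "name" and its "arguments". apply_moves: Moves the arm, as the interface text tells. Its arguments: {"type":"object","properties":{"increments":{"type":"array"}},"required":["increments"]}

```bash
mkdir -p pics; cat > h.py <<'E'
import numpy as np, cv2
from scipy.spatial.transform import Rotation as R
from cell import readout, read_camera, env, nets
def T_wc(p, st=None):
    if 'rvec' in p:
        Rm=cv2.Rodrigues(np.array(p['rvec'],float))[0]; t=np.array(p['tvec'],float).ravel()
        return Rm.T, -Rm.T@t
    M=np.array(p['mount']); Rt=R.from_euler('xyz',st['tcp_rot']).as_matrix()
    return Rt@M[:3,:3], Rt@M[:3,3]+np.array(st['eef_pos'])
def K(p):
    f=200/np.tan(np.radians(p['vfov'])/2); return np.array([[f,0,p['cx']],[0,f,p['cy']],[0,0,1.]])
def pix(p,st,P):
    Rw,t=T_wc(p,st); c=(np.atleast_2d(P)-t)@Rw
    return cv2.projectPoints(c,np.zeros(3),np.zeros(3),K(p),np.array(p['distortion'],float))[0][:,0]
def ray(p,st,uv,z):
    Rw,t=T_wc(p,st); n=cv2.undistortPoints(np.array([[uv]],float),K(p),np.array(p['distortion'],float))[0,0]
    d=Rw@np.array([n[0],n[1],1]); return t+d*(z-t[2])/d[2]
def find(p,st,thing,fn='mark_of'):
    Rw,t=T_wc(p,st); return [(round(r['confidence'],2),(Rw@np.array(r['point'])+t).round(1)) for r in getattr(nets,fn)(p,thing)[:2]]
def save(p,name): cv2.imwrite('pics/'+name,p['img'][:,:,::-1])
E
python3 - <<'E'
from h import *
s=readout.state(); print({k:np.round(v,3) for k,v in s.items()})
for c in ['scene','top']:
    p=read_camera(c); save(p,c+'1.png'); print(c,T_wc(p)[1])
    for n in ['gate','knob','stem_gate','blue_disc','yellow_disc','red_disc','green_disc','cal_weight','probe','beaker','sample_pot','drive_unit']:
        print(n,find(p,s,n))
a=cv2.imread('pics/top1.png')
E
```

```text
{'t': np.float64(0.0), 'joints': array([ 1.123,  0.492,  1.559,  0.   ,  1.092, -0.106]), 'qvel': array([ 0.001, -0.   ,  0.   , -0.003,  0.001,  0.002]), 'tau': array([-4.0000e-03, -6.1263e+01, -2.5817e+01,  6.9000e-02,  4.8000e-02,
       -0.0000e+00]), 'eef_pos': array([209.371, 588.646, 214.068]), 'tcp_rot': array([-1.572,  0.   , -0.342]), 'ft_force': array([0.875, 0.251, 0.096]), 'moment': array([-0.004,  0.035,  0.01 ]), 'opening': np.float64(0.999)}
scene [1193.15150101 -333.31583295 1042.24255548]
gate [(0.95, array([591.6,  76.3,  86.8]))]
knob [(0.69, array([563.5,  78.6, 146.1]))]
stem_gate [(0.65, array([577.3,  76.2,  78.7])), (0.44, array([603.7, 237.5,  77.2]))]
blue_disc []
yellow_disc [(0.51, array([547.1,  48.2,  83.6])), (0.4, array([552.1, 100.1,  87.8]))]
red_disc [(0.37, array([639.5,  50.7,  83.2]))]
green_disc [(0.53, array([633.9, 105.2,  86. ]))]
cal_weight [(0.83, array([605.9, 235.9,  77.2]))]
probe [(0.74, array([732. ,  -2. ,  77.1])), (0.65, array([614. , 329.4,  -0.7]))]
beaker [(0.83, array([ 625.8, -135. ,   -1.8]))]
sample_pot [(0.96, array([615.9, 332.6,  -1. ])), (0.67, array([605.9, 238.8,  79. ]))]
drive_unit [(0.68, array([ 5.951e+02,  7.750e+01, -2.000e-01]))]
top [ 521.64298789   84.34635013 1297.6881023 ]
gate [(0.78, array([594. ,  74.9,  83.5]))]
knob [(0.48, array([563.3,  71.8, 142.4]))]
stem_gate []
blue_disc [(0.62, array([546.8, 104.2,  86.3]))]
yellow_disc [(0.64, array([568.2,  77.3, 143.4])), (0.4, array([553.7,  46.9,  83.6]))]
red_disc [(0.4, array([641.1,  50.4,  86.4]))]
green_disc [(0.57, array([637.9, 101.3,  84.1]))]
cal_weight [(0.57, array([608.4, 239.7,  82.2]))]
probe [(0.63, array([730.5,  -4.6,  81.2]))]
beaker [(0.73, array([ 627.9, -135.4,   -3.2]))]
sample_pot [(0.68, array([615.4, 323.6,   2.9]))]
drive_unit [(0.71, array([596.6,  74.7,   1.5]))]
```

```bash
python3 - <<'E'
import cv2
a=cv2.imread('pics/top1.png'); b=cv2.imread('pics/scene1.png')
cv2.imwrite('pics/top1c.png',cv2.resize(a[100:330,140:480],None,fx=2.3,fy=2.3,interpolation=cv2.INTER_CUBIC))
E
```

```text
(no output)
```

View pics/top1c.png

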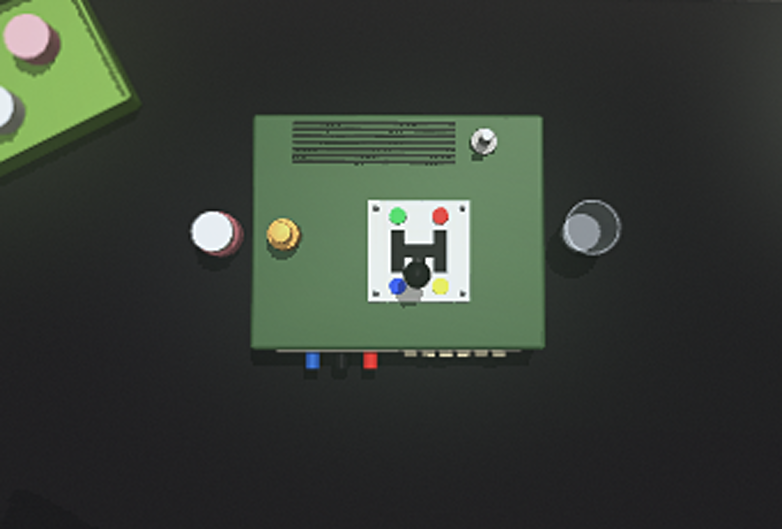

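View pics/scene1.png

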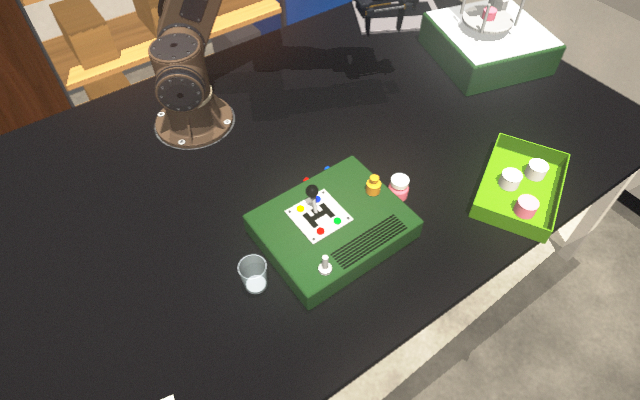

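Seen from above (up is +x, left is +y), the unit is almost axis-aligned. In the top crop blue is at (397,286), which is the robot-side, left slot (-x, +y). Yellow is at (440,286), green at (398,216) and red at (440,216). The scene view agrees. The path is a +x push, then +y, then -x.

```bash
python3 - <<'E'
from h import *
p=read_camera('top')
hsv=cv2.cvtColor(p['img'],cv2.COLOR_RGB2HSV)
D={}
for n,(u,v) in dict(blue=(397,286),yellow=(440,286),green=(398,216),red=(440,216)).items():
    D[n]=ray(p,None,(140+u/2.3,100+v/2.3),87)[:2]; print(n,D[n].round(1))
c=sum(D.values())/4; print(c)
d=(D['green']+D['red']-D['blue']-D['yellow']); print('yaw',np.arctan2(d[1],d[0]))
g=ray(p,None,(140+417/2.3,100+273/2.3),148); print('knob',g)
print(env.grip_point_offset)
E
```

```text
blue [550.6  98.6]
yellow [551.6  46.4]
green [635.9  99.1]
red [636.9  47.9]
[593.77066591  73.01987115]
yaw 0.01208022257082923
knob [564.58919296  75.12809448 148.        ]
18.8
```

Emit:
{"name": "apply_moves", "arguments": {"increments": [[[0, 0, 0], [0, -9.8, 0], 0], [[0, 0, 0], [0, -9.8, 0], 0], [[2.5, 0, -5], [0, 0, 0], 0], [[2.5, 0, -5], [0, 0, 0], 0], [[2.5, 0, -5], [0, 0, 0], 0]]}}

```text
t: 1.98
eef_pos: [286.5, 438.4, 213.9]
tcp_rot: [-1.57, -0.0, 0.017]
ft_force: [1.1, 0.5, 0.3]
opening: 0.533
```

Emit:
{"name": "apply_moves", "arguments": {"increments": [[[3, 0, -5.2], [0, 0, 0], 0], [[3, 0, -5.2], [0, 0, 0], 0], [[3, 0, -5.2], [0, 0, 0], 0], [[3, 0, -5.2], [0, 0, 0], 0], [[3, 0, -5.2], [0, 0, 0], 0]]}}

```text
t: 2.6
eef_pos: [444.8, 172.9, 215.0]
tcp_rot: [-1.568, -0.004, 0.019]
ft_force: [0.3, 0.9, -0.9]
opening: 0.025
```

Emit:
{"name": "apply_moves", "arguments": {"increments": [[[3, 0, -5.2], [0, 0, 0], 0], [[2, 0, -4], [0, 0, 0], 0], [[0, 0, 0], [0, 0, 0], 0], [[0, 0, 0], [0, 0, 0], 0], [[0, 0, 0], [0, 0, 0], 0]]}}

```text
t: 3.22
eef_pos: [499.0, 76.1, 215.4]
tcp_rot: [-1.568, -0.005, 0.014]
ft_force: [0.2, 0.2, -0.1]
opening: 0.004
```

```bash
python3 - <<'E'
from h import *
s=readout.state(); p=read_camera('wrist'); save(p,'w1.png')
print(s['eef_pos'],s['tcp_rot'],s['opening'])
for n in ['gate','knob','stem_gate','blue_disc','yellow_disc']: print(n,find(p,s,n))
E
```

```text
[499.03933599  76.12786544 215.37198798] [-1.56831844 -0.00518415  0.01417655] 0.004429576568598836
gate [(0.48, array([611.7, 236.4,  81.2]))]
knob [(0.53, array([562.9,  75.4, 148. ]))]
stem_gate []
blue_disc []
yellow_disc []
```

View pics/w1.png

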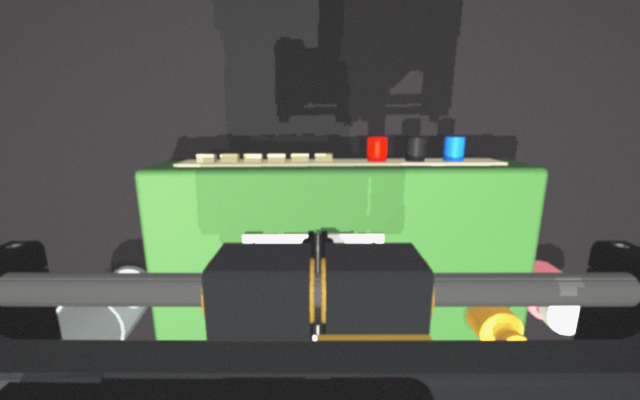

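Only the cabinet front shows in the wrist view; the fingers hide the gate. The knob estimate of (563,75) agrees with the top view. Next I go down on the robot side of the knob.

Emit:
{"name": "apply_moves", "arguments": {"increments": [[[0, 5, 0], [0, 0, 0], 0], [[0, 5, 0], [0, 0, 0], 0], [[2, 0, 0], [0, 0, 0], 0], [[0, 0, 0], [0, 0, 0], 0], [[0, 0, 0], [0, 0, 0], 0]]}}

```text
t: 4.15
eef_pos: [520.1, 77.4, 113.4]
tcp_rot: [-1.568, -0.008, 0.016]
ft_force: [-0.2, 0.7, -0.3]
opening: 0.005
```

Emit:
{"name": "apply_moves", "arguments": {"increments": [[[1, 0, 0], [0, 0, 0], 0], [[1, 0, 0], [0, 0, 0], 0], [[1, 0, 0], [0, 0, 0], 0], [[0.8, 0, 0], [0, 0, 0], 0], [[0.4, 0, 0], [0, 0, 0], 0]]}}

```text
t: 4.78
eef_pos: [563.9, 78.2, 115.2]
tcp_rot: [-1.568, -0.008, 0.016]
ft_force: [-2.4, 0.2, 2.0]
opening: 0.006
```

```bash
cat > look.py <<'E'
import sys
from h import *
s=readout.state(); print(np.round(s['eef_pos'],1),np.round(s['ft_force'],1))
for c in ['top','scene']:
    p=read_camera(c)
    if c=='top': pt=p
    else: ps=p
    for n in ['knob','stem_gate']: print(c,n,find(p,s,n))
u,v=pix(pt,None,[[594,75,100]])[0].astype(int); a=pt['img'][v-45:v+45,u-60:u+60]
u,v=pix(ps,None,[[594,75,100]])[0].astype(int); b=ps['img'][v-45:v+45,u-60:u+60]
cv2.imwrite(sys.argv[1],cv2.resize(np.vstack([a,b])[:,:,::-1],None,fx=3.3,fy=3.3,interpolation=cv2.INTER_CUBIC))
E
python3 look.py pics/l1.png
```

```text
[563.9  78.2 115.2] [-2.4  0.2  2. ]
top knob []
top stem_gate []
scene knob [(0.52, array([590.6,  78.2, 151.3]))]
scene stem_gate [(0.6, array([596.7,  78.9,   2.4])), (0.5, array([588.1,  76. ,  82.3]))]
```

View pics/l1.png

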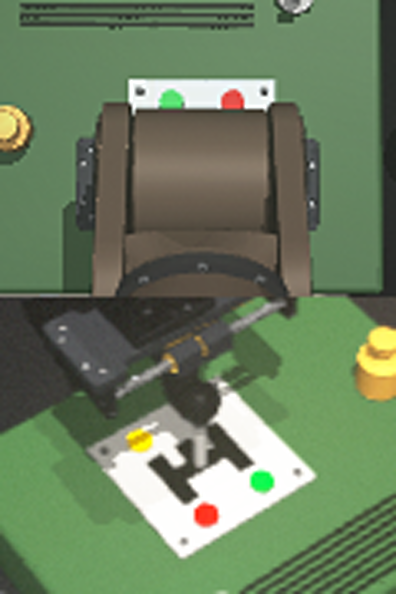

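The scene crop shows the knob pushed forward, with the stem entering the cross channel. The top view is blocked by the arm. I'll push 3–4 mm more, back off, and go round to the -y side.

Emit:
{"name": "apply_moves", "arguments": {"increments": [[[0.4, 0, 0], [0, 0, 0], 0], [[0.1, 0, 0], [0, 0, 0], 0], [[-3, 0, 0], [0, 0, 0], 0], [[0, 0, -5], [0, 0, 0], 0], [[0, 0, 0], [0, 0, 0], 0]]}}

```text
t: 5.7
eef_pos: [539.1, 27.2, 115.1]
tcp_rot: [-1.568, -0.009, 0.017]
ft_force: [0.1, 0.2, 0.8]
opening: 0.006
```

```bash
python3 look.py pics/l2.png
```

```text
[539.1  27.2 115.1] [0.1 0.2 0.8]
top knob [(0.36, array([596.9,  75.3, 151.6]))]
top stem_gate []
scene knob [(0.65, array([595.7,  77.6, 151.2]))]
scene stem_gate [(0.75, array([590.2,  76.6,  81.3])), (0.65, array([616.4, 331.1,  -1.2]))]
```

View pics/l2.png

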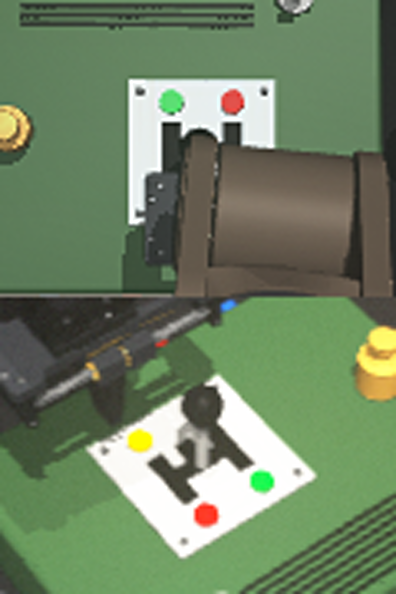

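The lever stands upright in the cross channel with the knob at x≈595. I move beside it on the -y side and push +y.

Emit:
{"name": "apply_moves", "arguments": {"increments": [[[2.8, 0, 0], [0, 0, 0], 0], [[2.6, 0, 0], [0, 0, 0], 0], [[0, 0, 0], [0, 0, 0], 0], [[0, 0, 1], [0, 0, 0], 0], [[0, 0, 0.8], [0, 0, 0], 0]]}}

```text
t: 6.62
eef_pos: [591.8, 52.6, 115.0]
tcp_rot: [-1.568, -0.007, 0.023]
ft_force: [0.5, -2.6, 1.0]
opening: 0.008
```

Emit:
{"name": "apply_moves", "arguments": {"increments": [[[0, 0, 1], [0, 0, 0], 0], [[0, 0, 1], [0, 0, 0], 0], [[0, 0, 1], [0, 0, 0], 0], [[0, 0, 1], [0, 0, 0], 0], [[0, 0, 0.5], [0, 0, 0], 0]]}}

```text
t: 7.25
eef_pos: [589.5, 101.1, 115.1]
tcp_rot: [-1.569, -0.006, 0.025]
ft_force: [1.2, -1.8, -1.6]
opening: 0.005
```

Emit:
{"name": "apply_moves", "arguments": {"increments": [[[0, 0, 0.2], [0, 0, 0], 0], [[0, 0, 0], [0, 0, 0], 0], [[0, 0, 0.2], [0, 0, 0], 0], [[0, 0, 0], [0, 0, 0], 0], [[0, 0, 0], [0, 0, 0], 0]]}}

```text
t: 7.88
eef_pos: [589.3, 104.3, 114.8]
tcp_rot: [-1.57, -0.005, 0.024]
ft_force: [-0.1, -2.1, -0.4]
opening: 0.006
```

```bash
python3 look.py pics/l3.png
```

```text
[589.3 104.3 114.8] [-0.1 -2.1 -0.4]
top knob []
top stem_gate []
scene knob [(0.44, array([591.4, 126.3, 140.7]))]
scene stem_gate [(0.52, array([591.6, 100.9,  75.9]))]
```

View pics/l3.png

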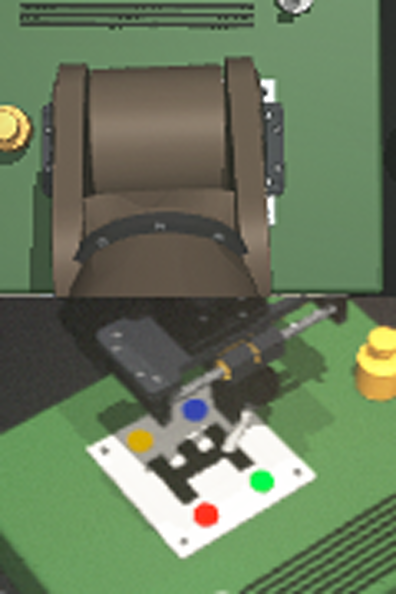

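The lever leans well to +y, but the side stop hasn't been felt yet. The force is still only the friction, about 2 N.

Emit:
{"name": "apply_moves", "arguments": {"increments": [[[0, 0, 0.2], [0, 0, 0], 0], [[0, 0, 0.2], [0, 0, 0], 0], [[0, 0, 0], [0, 0, 0], 0], [[0, 0, 0], [0, 0, 0], 0], [[0, 0, 0], [0, 0, 0], 0]]}}

```text
t: 8.8
eef_pos: [589.3, 105.0, 114.6]
tcp_rot: [-1.575, -0.004, 0.025]
ft_force: [-0.5, -3.2, 0.3]
opening: 0.003
```

Emit:
{"name": "apply_moves", "arguments": {"increments": [[[0, 0, 0.4], [0, 0, 0], 0], [[0, 0, 0.4], [0, 0, 0], 0], [[0, 0, 0.3], [0, 0, 0], 0], [[0, 0, 0], [0, 0, 0], 0], [[0, 0, 0], [0, 0, 0], 0]]}}

```text
t: 9.43
eef_pos: [589.3, 105.4, 114.5]
tcp_rot: [-1.59, -0.002, 0.025]
ft_force: [-2.1, -5.6, 1.3]
opening: 0.003
```

The side stop is confirmed: the force rises to 5.6 N with no further travel. I retreat and go round to the +x side.

Emit:
{"name": "apply_moves", "arguments": {"increments": [[[0, 0, -3], [1, 0, 0], 0], [[0, 0, -2], [0, 0, 0], 0], [[0, 0, 0], [0, 0, 0], 0], [[3, 0, 0], [0, 0, 0], 0], [[3, 0, 0], [0, 0, 0], 0]]}}

```text
t: 10.05
eef_pos: [651.0, 58.4, 116.0]
tcp_rot: [-1.571, -0.002, 0.025]
ft_force: [0.1, -1.0, 0.3]
opening: 0.005
```

Emit:
{"name": "apply_moves", "arguments": {"increments": [[[0, 0, 0], [0, 0, 0], 0], [[0, 0, 3], [0, 0, 0], 0], [[0, 0, 3], [0, 0, 0], 0], [[0, 0, 0], [0, 0, 0], 0], [[0, 0, 0], [0, 0, 0], 0]]}}

```text
t: 10.68
eef_pos: [647.6, 122.6, 115.0]
tcp_rot: [-1.571, -0.0, 0.026]
ft_force: [0.9, 0.6, 0.8]
opening: 0.004
```

```bash
python3 look.py pics/l4.png
```

```text
[647.6 122.6 115. ] [0.9 0.6 0.8]
top knob []
top stem_gate []
scene knob [(0.41, array([ 6.187e+02,  3.313e+02, -5.000e-01])), (0.17, array([595.1,  76.6,  -0.7]))]
scene stem_gate []
```

View pics/l4.png

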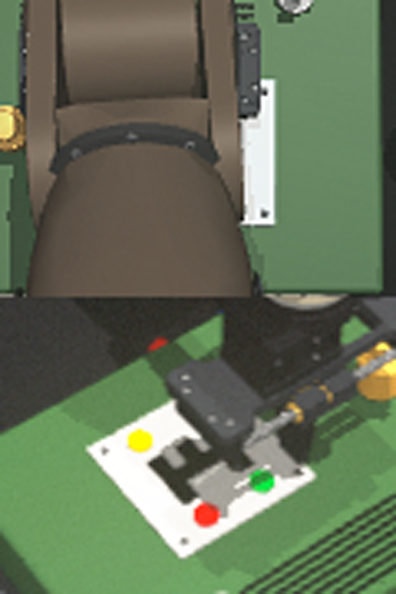

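The knob is hidden behind the gripper now, so I rely on its last position of about (591,128). I push -x.

Emit:
{"name": "apply_moves", "arguments": {"increments": [[[-1, 0, 0.3], [0, 0, 0], 0], [[-1, 0, 0], [0, 0, 0], 0], [[-1, 0, 0], [0, 0, 0], 0], [[-0.5, 0, 0], [0, 0, 0], 0], [[0, 0, 0], [0, 0, 0], 0]]}}

```text
t: 11.6
eef_pos: [611.6, 123.7, 115.8]
tcp_rot: [-1.571, -0.004, 0.024]
ft_force: [0.5, -0.3, -1.2]
opening: 0.006
```

Emit:
{"name": "apply_moves", "arguments": {"increments": [[[-0.8, 0, 0], [0, 0, 0], 0], [[-0.8, 0, 0], [0, 0, 0], 0], [[-0.6, 0, 0], [0, 0, 0], 0], [[-0.2, 0, 0], [0, 0, 0], 0], [[0, 0, 0], [0, 0, 0], 0]]}}

```text
t: 12.22
eef_pos: [589.3, 122.0, 115.6]
tcp_rot: [-1.572, -0.01, 0.024]
ft_force: [1.8, -0.1, 0.1]
opening: 0.003
```

Emit:
{"name": "apply_moves", "arguments": {"increments": [[[-0.4, 0, 0], [0, 0, 0], 0], [[-0.3, 0, 0], [0, 0, 0], 0], [[-0.3, 0, 0], [0, 0, 0], 0], [[0, 0, 0], [0, 0, 0], 0], [[0, 0, 0], [0, 0, 0], 0]]}}

```text
t: 12.85
eef_pos: [584.0, 121.5, 115.4]
tcp_rot: [-1.572, -0.021, 0.024]
ft_force: [2.5, -0.1, -1.0]
opening: 0.003
```

Emit:
{"name": "apply_moves", "arguments": {"increments": [[[-0.4, 0, 0], [0, 0, 0], 0], [[-0.4, 0, 0], [0, 0, 0], 0], [[-0.4, 0, 0], [0, 0, 0], 0], [[0, 0, 0], [0, 0, 0], 0], [[0, 0, 0], [0, 0, 0], 0]]}}

```text
t: 13.48
eef_pos: [584.3, 121.4, 116.1]
tcp_rot: [-1.57, -0.05, 0.022]
ft_force: [3.3, 0.3, -0.4]
opening: 0.003
```

It is blocked at x=584, and the slot's end was predicted at about 583. One firmer press, then I retreat in +x and rise clear.

Emit:
{"name": "apply_moves", "arguments": {"increments": [[[-0.8, 0, 0], [0, 0, 0], 0], [[-0.8, 0, 0], [0, 0, 0], 0], [[-0.8, 0, 0], [0, 0, 0], 0], [[0, 0, 0], [0, 0, 0], 0], [[0, 0, 0], [0, 0, 0], 0]]}}

```text
t: 14.1
eef_pos: [584.9, 120.8, 117.7]
tcp_rot: [-1.568, -0.108, 0.02]
ft_force: [3.7, -0.1, -1.9]
opening: 0.005
```

Emit:
{"name": "apply_moves", "arguments": {"increments": [[[3, 0, 0], [0, 3, 0], 0], [[3, 0, 0], [0, 0, 0], 0], [[0, 0, 0], [0, 0, 0], 0], [[0, -5, 0], [0, 0, 0], 0], [[0, -5, 0], [0, 0, 0], 0]]}}

```text
t: 14.72
eef_pos: [629.0, 120.2, 220.4]
tcp_rot: [-1.563, -0.09, -0.034]
ft_force: [-0.2, -0.4, 0.0]
opening: 0.005
```

Emit:
{"name": "apply_moves", "arguments": {"increments": [[[0, -5, -5], [0, 0, 0], 0], [[0, 0, -6], [0, 0, 0], 0], [[0, 0, -6], [0, 0, 0], 0], [[0, 0, -6], [0, 0, 0], 0], [[0, 0, -6], [0, 0, 0], 0]]}}

```text
t: 15.35
eef_pos: [610.0, -165.0, 266.2]
tcp_rot: [-1.562, -0.088, -0.025]
ft_force: [1.5, -0.1, -0.2]
opening: 0.006
```

```bash
python3 look.py pics/l5.png
```

```text
[ 610.  -165.   266.2] [ 1.5 -0.1 -0.2]
top knob [(0.58, array([558.4, 122.4, 129. ]))]
top stem_gate [(0.48, array([574. ,  99. ,  74.2])), (0.23, array([639. ,  47.3,  86.8]))]
scene knob [(0.44, array([553.8, 123.2, 134.1]))]
scene stem_gate [(0.74, array([572.2, 101.6,  72.2])), (0.39, array([616. , 330.5,  -2.8]))]
```

View pics/l5.png

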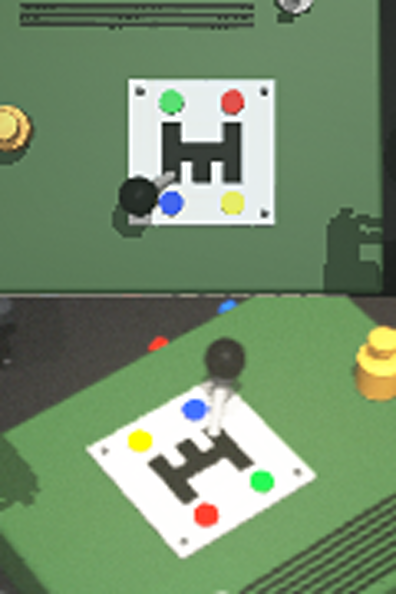

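The lever leans toward the blue disc, at crop (138,196) in the top view, and the stem is in the blue slot. Before handing in I check the angles and the loose objects by number.

```bash
python3 - <<'E'
from h import *
p=read_camera('top')
g=cv2.cvtColor(p['img'],cv2.COLOR_RGB2GRAY)
def lever(f,s,yaw=.012,c=(593.8,74.0)):
    v=R.from_euler('z',yaw).apply(R.from_euler('y',f).apply(R.from_euler('x',-s).apply([0,0,1])))
    return np.array([c[0],c[1],22])+128*v
u,v=pix(p,None,[[594,75,100]])[0].astype(int)
sub=g[v-5:v+30,u-40:u-5]; m=cv2.connectedComponentsWithStats((sub<40).astype(np.uint8))
print(m[2],m[3]+[u-40,v-5], 'crop knob',[u-60+138/3.3,v-45+196/3.3])
for f in (-.25,-.29,-.33): print(f,lever(f,.42).round(1),pix(p,None,[lever(f,.42)])[0].round(1))
s=readout.state()
for n in ['cal_weight','probe','beaker','sample_pot']: print(n,find(p,s,n))
E
```

```text
[[   0    0   35   35 1203]
 [  18   15    1    1    1]
 [  20   14    7    3    7]
 [  27   19    1    1    1]
 [  16   20    2    1    2]
 [  20   21    7    4    9]
 [  17   22    2    2    2]] [[297.90689942 219.95511222]
 [299.         218.        ]
 [304.         217.57142857]
 [308.         222.        ]
 [297.5        223.        ]
 [304.55555556 226.        ]
 [298.5        225.5       ]] crop knob [np.float64(302.8181818181818), np.float64(222.3939393939394)]
-0.25 [564.3 125.8 135.2] [302.3 218.6]
-0.29 [559.8 125.8 134. ] [302.3 220.3]
-0.33 [555.3 125.7 132.6] [302.3 222. ]
cal_weight [(0.69, array([605.4, 239.1,  81.3]))]
probe [(0.67, array([729.1,  -3.4,  82.6]))]
beaker [(0.5, array([ 629.2, -134.5,   -2.7]))]
sample_pot [(0.89, array([614.8, 325.6,   2. ]))]
```

```bash
python3 -c "
from cell import env
print(env.job_done())"
```

```text
the job is handed in; nothing more can be done
None
```

The lever is home in the blue-disc slot (robot side, +y), and the job is handed in. With closed fingers I pushed it out of the park notch (+x), across the gate to the side stop (+y), then back (-x) into the slot until it stopped. It was never gripped and was not run into another marked slot.

**Last checks, with the arm clear:**
- **Lever:** the knob's position in the top view fits a fore angle of about -0.33 rad and a side angle of about 0.42 rad, both at the stops. The networks put the knob at about (556, 123, 132) mm, 2 to 3 mm short in y of what that fit gives, which is within their error.
- **Final press:** the fingertips stayed at x ≈ 584 mm through repeated pushes (583 predicted). The wrist force was only 3.7 N, not far above the lever's own friction, so the position is better evidence of the stop than the force.
- **Loose objects:** the weight, probe, beaker and sample pot read within about 4 mm of where they stood at the start.
- **Forces and time:** wrist force read at most about 6 N at the end of each move call, and the arm used about 16 s.

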